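Park the pottery wheel's belt tensioner in the marked window

ROBOT

A 6-joint arm with a two-finger parallel gripper is mounted at the origin on the work surface. World frame = base frame: x ahead of the robot, y to its left, z up, the work surface at z = 0. Lengths are in m, angles in rad, forces in N, time in s.
With the tool pointing down it reaches from about 0.35 to 0.775 m from the base axis. Payload 7.3 kg.
Tool frame: the origin (TCP) lies at the very end of the fingers, on their centre line; the grasp point (between the pads) lies 19 mm behind it; z points along the fingers, y is the line along which they close (so a half turn about z gives the same grasp; the last joint's range is limited). The gripper opens to 92 mm and grips with 3 to 60 N. Pads are 19 mm wide; open, the fingers measure 130 mm over their backs; the gripper's body (75 mm by 190 mm) begins 47 mm behind the grasp point.
Start: joints at [1.062, 0.342, 1.524, -0, 1.275, -0.146], TCP at [0.186, 0.491, 0.227] pointing down, gripper open.
Joint ranges: [-2.53, 2.53], [-0.77, 2.02], [0.04, 2.7], [-1, 4.14], [0.28, 2.66], [-3.11, 3.11]. Speed limits (rad/s): [2.57, 2.57, 3.14, 3.14, 3.14, 3.14].

INTERFACE

Orientations are given as [roll, pitch, yaw] about the fixed x, y, z axes, in that order (R = Rz(yaw) Ry(pitch) Rx(roll)).
In Python, from cell import robot gives the robot as it stands. The module is installed in compiled form; this text tells all that it offers.
- The arm moves only by the tool arm_command, never from a script. Its argument "moves" is a list of rows, each a list of 3 entries, a list of its own where there are three numbers: the shift along the tool's x, y, z in m, then the turn, a rotation vector about the tool's x, y, z in rad, then the finger opening in m, from 0 to 0.0918. In form: [[[dx, dy, dz], [ax, ay, az], claw], ...]. A call has exactly 5 rows; each row is the pose to reach, as a shift and turn from the pose commanded when the call began, along the tool's axes at that moment; what a row does not reach only later rows make up. A row lasts 1/10 s, in which the tool goes at most 50 mm and 8.59 degrees, less where a joint would pass 70% of its speed; a pose out of reach is approached as far as the arm can. A call with a gripper value outside its range is refused whole. The fingers move at their own pace and stop on an object; "squeeze" is the grip in N (left out, the last holds). Time passes only in rows, so rows that repeat a pose let the fingers close, or fill a call up. It gives the time, the measured TCP pose, the force, the opening and the grip force at its end, in the units of the state.
- robot.observe(): the state, without advancing time (a new reading comes with each control period).
- robot.read_camera(name): name is "side" or "top" or "wrist"; returns the picture (420x560x3 uint8, red, green, blue); there is no depth.
- robot.camera_model(name): a dict with "fx", "fy", "cx", "cy" (pixels), "R" (3x3) and "t" (3): a world point X has camera coordinates R X + t. Camera axes: x right, y down, z forward; pixel columns grow to the right and rows downward; lengths in m; the calibration is good to about 2 mm. A picture is of the moment at which its call begins: read the wrist's pose just before it. camera_model takes no time and is no camera call; for the wrist camera it gives the pose at the moment of the call.
- robot.hand_in(): hands the job in; it is judged then, once.
The state is a dict: "time": time; "qpos": joint angles; "qvel": joint speeds; "joint_efforts": joint torques, N m; "tool_pos": TCP position; "tool_rot": TCP orientation; "contact_force": force on the tool from outside, world axes, zero at the start; "torque": the same for the moment, N m; "opening": finger opening in m; "grip_force": force on a finger pad.
Only numpy, scipy, OpenCV 4.12 (cv2) and the standard library are available. Lean on these libraries where they do the work, as an engineer would, in place of code of your own. Each camera call takes 0.05 s, during which the arm holds its last target. There are 200 camera calls.

TASK

The upturned pottery wheel needs its sprung idler arm parked for a new belt: pull up the black plunger knob and, with the pin lifted clear, swing the arm back against its spring until the yellow pointer stands at the red plug. Feel for the window nearest that plug without forcing the pin, and ease the pin fully down into it. Let the arm lean on the pin before you let go so that it never flies back, and leave the things on the table alone.

Things in the scene. Friction and masses are not known exactly. Their poses are not given: they have to be found in the camera images.
- wheel: The pottery wheel, upside down, fixed: grey housing 380 (x) x 320 (y) mm, open, its rim 125 mm above the table. Apart from the knob and the spring coil on the pivot (up to 137 mm) nothing in it stands higher than 127 mm above the table. Origin on the table under its centre, z up.
- pivot (a point): Upright pivot axis of the blue idler arm, in the middle of the torsion spring's coil; the point lies on the axis 127 mm above the table. Axes as the wheel's.
- tensioner (a joint): Angle of the sprung idler arm, rad: 0 at its inner stop, where it stands at the start with the pin in the rest slot; grows as it swings back, anticlockwise seen from above; outer stop at 1.03. The spring resists with 0.4 N m at 0 and 1.0 N m more per rad (3.6 N at the knob at 0, 11 N at 0.8). Let go with the pin up, the arm flies back; a return faster than 1.8 rad/s is a fault.
- pointer_tip (a point): Tip of the arm's yellow pointer, 146 mm from the pivot axis, 122 mm above the table; x axis points outward along the arm.
- index_plug: The red marker plug, 11 mm round, on the scale plate's rim, 154 mm from the pivot axis; origin under its centre, 118 mm above the table. It marks one of the windows at 20, 30, 40 or 50 degrees of swing, grey plugs the others: meant is the window nearest to it. It shows the direction only roughly: the plate has shifted, up to 0.06 rad (7 mm at the pin) either way, all windows together.
- knob_grip (a point): Centre of the round black pull knob (30 mm across, 22 mm high, upright axis) on the arm, 110 mm from the pivot in line with the pointer, 148 mm above the table with the pin down. It does not turn on the arm: a grip that swings the arm should turn along with it. 25 mm beside it is free above 127 mm.
- plunger (a joint): Lift of knob and pin, m: 0 = pin fully down, grows upwards, stop at 0.011. Its spring pushes down with 6.3 N at 0 and 0.7 N more per mm. The pin clears the plate from 0.006 up; lifted 0.006 it rests on a bar between two windows. Seated means below 0.0015.
- pin: The steel pin under the knob, on its axis: 8 mm thick with a flat end, which reaches 6 mm below the plate's face when down. The white plate (face 118 mm above the table) has a 22 mm rest slot, where the pin starts, and four windows, one every 10 degrees, 9.5 mm wide along the arc at the pin, with 9.7 mm bars between; a long scale line runs out from each. More than 30 N on the pin is a fault.
- drinks_can: Bystander: red aluminium drinks can, 66 mm across, 120 mm high, standing; origin under its centre.
- drink_cup: Bystander: white and green paper cup with lid and red straw, 90 mm across, 215 mm high with the straw, standing; origin under its centre.
- mask: Bystander: dark red painted mask lying face up, about 185 x 130 mm, 62 mm high; origin under its centre.
- palette: Bystander: white paint palette with blobs of paint, 150 x 110 x 12 mm, flat; origin under its centre.

How it is judged:
On the way, in this order (a step that is already met when the one before it is completed fails the run):
1. the pin is pulled clear of the rest slot (lifted more than 6 mm) with the arm still near rest (below 0.15 rad) (value of joint plunger above 0.006 m and value of joint tensioner below 0.15 rad), for 0.1 s.
2. the arm is swung, pin lifted more than 5 mm, until the pointer stands at the red plug (within 15.5 mm; 8 mm is in line) (horizontal distance between pointer_tip and index_plug below 0.0155 m and value of joint plunger above 0.005 m), for 0.1 s.
At the end, for the whole second after the job is handed in: The pin is fully down (within 1.5 mm) in the window nearest the red plug (pointer tip within 15.5 mm of the plug's centre) and the arm stays there by itself, at rest (horizontal distance between pointer_tip and index_plug below 0.0155 m and value of joint plunger below 0.0015 m and velocity of joint tensioner between -0.02 and 0.02 rad/s); the robot touches nothing.
It fails at once if the pin is forced (more than 30 N on it) (contact force between pin and anything else above 30 N).
It fails at once if the arm flies back faster than 1.8 rad/s (velocity of joint tensioner below -1.8 rad/s).
It fails at once if the can, cup, mask or palette is moved more than 2 cm (distance of any of drinks_can, drink_cup, mask, palette from where it was at the start of the episode above 0.02 m).
It also fails if it takes over 64 s, if anything falls off the work surface, if the arm or the gripper's body presses on something with over 40 N, if the wrist force passes 120 N, or if a joint passes its speed limit or range.

## Working session

There is one attempt and no reset: what is moved stays moved. The work goes in short steps, Python scripts to look and compute and a tool call to move; the robot and the scene stay as the last step left them, time stands still between calls to the robot, and variables do not carry over. Pictures are saved under pics/ and viewed, at most 10 in all, crops included, and the job is handed in when it is done.

Besides the shell and the picture viewer there is one more tool, called as name(argument=value, ...), one argument or row to a line, values as JSON. arm_command: Moves the arm, as the interface text tells. Its arguments: {"type":"object","properties":{"moves":{"type":"array"},"squeeze":{"type":"number"}},"required":["moves"]}

```bash
mkdir -p pics; python3 - <<'E'
from cell import robot
import cv2,numpy as np
s=robot.observe(); print({k:np.round(v,3).tolist() for k,v in s.items()})
for n in("side","top"):
    cv2.imwrite(f"pics/{n}0.png",cv2.cvtColor(robot.read_camera(n),cv2.COLOR_RGB2BGR))
    m=robot.camera_model(n); print(n,m["fx"],np.round(-m["R"].T@m["t"],3),np.round(m["R"],2).tolist())
E
```

```text
{'time': 0.0, 'qpos': [1.062, 0.343, 1.525, -0.0, 1.275, -0.146], 'qvel': [-0.001, -0.0, 0.0, 0.0, -0.0, -0.001], 'joint_efforts': [0.001, -43.123, -24.423, 0.072, 0.056, -0.0], 'tool_pos': [0.186, 0.49, 0.226], 'tool_rot': [-3.14, -0.0, 2.779], 'contact_force': [-0.699, 0.912, -0.212], 'torque': [0.015, 0.004, 0.019], 'grip_force': 0.0, 'opening': 0.091}
side 464.4446735566513 [ 0.336 -1.173  0.927] [[0.99, -0.12, 0.01], [-0.06, -0.56, -0.83], [0.1, 0.82, -0.56]]
top 496.2728720012051 [0.245 0.029 1.663] [[0.02, -1.0, 0.01], [-0.99, -0.02, -0.15], [0.15, -0.01, -0.99]]
```

View pics/top0.png

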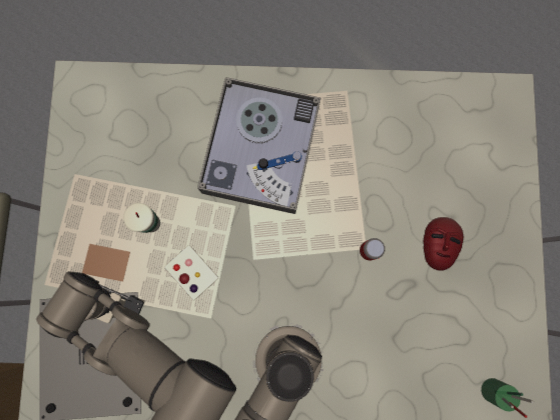

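View pics/side0.png

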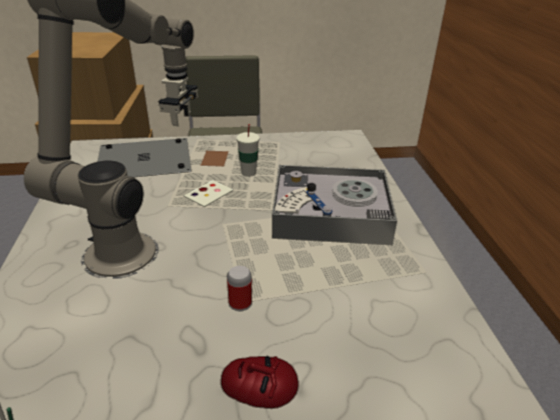

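The top view shows the wheel at about (260,145), the knob at (263,164), the pivot at (297,157), and the plate's scale around (270,185). The can is at (372,249), the cup at (140,217), the palette at (190,272), and the mask at (443,243), all clear of the wheel. I'll enlarge the mechanism and convert these pixels to positions.

```bash
cat > h.py <<'E'
from cell import robot
import cv2,numpy as np
from scipy.spatial.transform import Rotation as Ro
def ray(m,uv,z):
    d=m["R"].T@np.array([(uv[0]-m["cx"])/m["fx"],(uv[1]-m["cy"])/m["fy"],1]); c=-m["R"].T@m["t"]
    return c+d*(z-c[2])/d[2]
def shoot(n,name,crop=None,k=1):
    m=robot.camera_model(n); im=cv2.cvtColor(robot.read_camera(n),cv2.COLOR_RGB2BGR)
    o=im if crop is None else im[crop[1]:crop[3],crop[0]:crop[2]]
    cv2.imwrite(f"pics/{name}.png",cv2.resize(o,None,fx=k,fy=k,interpolation=cv2.INTER_CUBIC)); return m,im
def go(xyz,yaw):  # shift and turn in tool axes from present measured pose to a downward tool at yaw
    s=robot.observe(); R=Ro.from_euler("xyz",s["tool_rot"]); T=Ro.from_euler("xyz",[np.pi,0,yaw])
    return np.round(R.inv().apply(np.array(xyz)-s["tool_pos"]),4),np.round((R.inv()*T).as_rotvec(),3)
E
python3 - <<'E'
from h import *
m,_=shoot("top","crop1",(195,70,325,220),4)
print("knob",ray(m,(263,163),.159),"pivot",ray(m,(297,157),.137),"plate",ray(m,(270,185),.118))
p=ray(m,(280,172),.15);print(p)
E
```

```text
knob [0.60915449 0.09569869 0.159     ] pivot [ 0.63674176 -0.0100719   0.137     ] plate [0.54819687 0.07314996 0.118     ]
[0.58396766 0.04226604 0.15      ]
```

View pics/crop1.png

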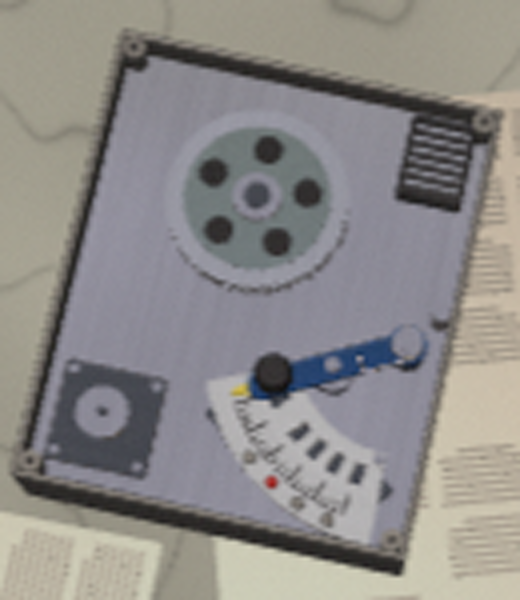

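The crop puts the pivot at (408,340), the knob at (273,370), and the red plug at (271,482). The grey plugs are at (250,457), (297,502) and (327,520), so the red plug marks the second window (30°), which is at about (316,447).

```bash
python3 - <<'E'
from h import *
m=robot.camera_model("top")
q=lambda u,v,z: ray(m,(195+u/4,70+v/4),z)
P=q(408,340,.137);K=q(273,370,.159);print("cup",ray(m,(140,217),.2))
pol=lambda X:(np.round(X,4),round(np.hypot(*(X-P)[:2]),4),round(np.arctan2((X-P)[1],(X-P)[0]),3))
print(P)
for n,X in dict(knob=K,red=q(271,482,.12),g1=q(250,457,.12),w1=q(299,433,.118),w2=q(316,447,.118),w3=q(336,460,.118),w4=q(357,468,.118)).items(): print(n,*pol(X))
a=pol(K)[2]
for y in(a,a+np.pi,a-np.pi): print(y,go([.56,.06,.33],y),go(robot.observe()["tool_pos"]+[0,0,.1],y)[0])
E
```

```text
cup [0.42575379 0.45266936 0.2       ]
[ 0.64323943 -0.00993926  0.137     ]
knob [0.6108 0.095  0.159 ] 0.1098 1.871
red [0.5295 0.0955 0.12  ] 0.1551 2.394
g1 [0.5492 0.1127 0.12  ] 0.1545 2.225
w1 [0.57   0.0746 0.118 ] 0.1118 2.285
w2 [0.559  0.0608 0.118 ] 0.11 2.443
w3 [0.5489 0.0446 0.118 ] 0.109 2.617
w4 [0.5429 0.0278 0.118 ] 0.1072 2.781
1.871 (array([-0.5023, -0.27  , -0.1035]), array([-0.001,  0.   ,  0.908])) [ 0.     -0.0001 -0.1   ]
5.012592653589794 (array([-0.5023, -0.27  , -0.1035]), array([-0.000e+00, -1.000e-03, -2.234e+00])) [ 0.     -0.0001 -0.1   ]
-1.2705926535897931 (array([-0.5023, -0.27  , -0.1035]), array([-0.000e+00, -1.000e-03, -2.234e+00])) [ 0.     -0.0001 -0.1   ]
```

arm_command(
  moves=[
    [[0,0,-0.05],[0,0,0],0.06],
    [[0,0,-0.1],[0,0,0],0.06],
    [[-0.044,-0.024,-0.104],[0,0,0],0.06],
    [[-0.088,-0.047,-0.104],[0,0,0],0.06],
    [[-0.13,-0.07,-0.104],[0,0,0],0.06],
  ],
  squeeze=45,
)

```text
time: 0.65
tool_pos: [0.2837, 0.378, 0.3309]
tool_rot: [3.141, 0.0, 2.78]
contact_force: [0.1, 0.7, 0.1]
opening: 0.0609
grip_force: 0.0
```

arm_command(
  moves=[
    [[-0.044,-0.024,0],[0,0,0.12],0.06],
    [[-0.088,-0.047,0],[0,0,0.24],0.06],
    [[-0.132,-0.071,0],[0,0,0.36],0.06],
    [[-0.17,-0.09,0],[0,0,0.48],0.06],
    [[-0.19,-0.1,0],[0,0,0.6],0.06],
  ],
)

```text
time: 1.15
tool_pos: [0.4268, 0.2157, 0.3304]
tool_rot: [-3.141, 0.001, 2.171]
contact_force: [-1.0, 0.6, 0.5]
opening: 0.0599
grip_force: 0.0
```

```bash
python3 - <<'E'
from h import *
s=robot.observe();print(s["time"],s["tool_pos"],s["tool_rot"],go([.585,.06,.30],1.871))
E
```

```text
1.15 [0.42684347 0.21565608 0.33035804] [-3.14100609e+00  5.25943619e-04  2.17089193e+00] (array([-0.2178,  0.0426,  0.0304]), array([-0.001,  0.001,  0.3  ]))
```

arm_command(
  moves=[
    [[-0.045,0.009,0.006],[0,0,0.08],0.06],
    [[-0.09,0.018,0.012],[0,0,0.16],0.06],
    [[-0.135,0.026,0.018],[0,0,0.24],0.06],
    [[-0.18,0.035,0.025],[0,0,0.3],0.06],
    [[-0.218,0.043,0.03],[0,0,0.3],0.06],
  ],
)

```text
time: 1.65
tool_pos: [0.5861, 0.062, 0.2997]
tool_rot: [-3.141, -0.0, 1.876]
contact_force: [0.8, 0.8, 0.1]
opening: 0.0599
grip_force: 0.0
```

```bash
python3 - <<'E'
from h import *
m,_=shoot("wrist","w1");s=robot.observe();print(s["tool_pos"],s["tool_rot"],-m["R"].T@m["t"])
E
```

```text
[0.58902173 0.05784395 0.29778393] [-3.13968447e+00  2.02962280e-03  1.87408938e+00] [0.56304    0.13491027 0.45675531]
```

View pics/w1.png

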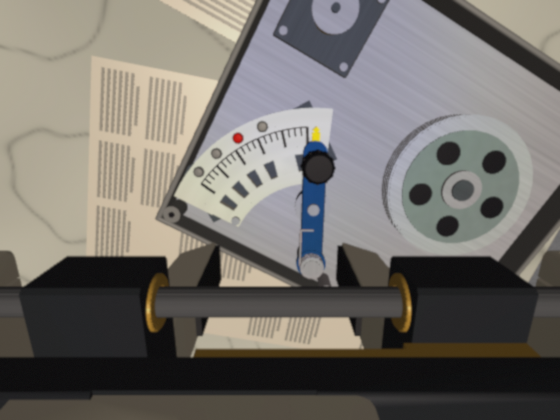

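The wrist view shows the knob at (318,166), the yellow tip at (316,128), the pivot coil at (312,266) and the red plug at (238,138). The windows are dark squares from (270,168) to (226,198). Next I'll measure these by masks.

```bash
python3 - <<'E'
from h import *
m=robot.camera_model("wrist");im=cv2.imread("pics/w1.png");o=im[95:290,160:350]
hsv=cv2.cvtColor(im,cv2.COLOR_BGR2HSV);g=im.max(2)
cv2.imwrite("pics/w1c.png",cv2.resize(o,None,fx=3,fy=3,interpolation=cv2.INTER_CUBIC))
def blobs(mask,x0,y0,x1,y1,a):
    z=np.zeros_like(mask);z[y0:y1,x0:x1]=mask[y0:y1,x0:x1]
    n,_,st,c=cv2.connectedComponentsWithStats(z)
    return [(c[i],st[i]) for i in range(1,n) if st[i,4]>=a]
K=blobs((g<60).astype(np.uint8),290,140,345,195,150)
for c,s in K: print("knob",c.round(1),s)
print("coil/red/yellow")
red=blobs(((hsv[...,1]>150)&((hsv[...,0]<8)|(hsv[...,0]>172))).astype(np.uint8),170,100,300,200,20)
for c,s in red: print("red",c.round(1),s)
y=blobs(((hsv[...,1]>130)&(abs(hsv[...,0].astype(int)-28)<6)).astype(np.uint8),290,100,345,160,10)
for c,s in y: print("yel",c.round(1),s)
W=blobs((g<130).astype(np.uint8),190,140,300,225,40)
Pv=ray(m,(312,265.5),.137);Kn=ray(m,K[0][0],.157)
print("pivot",Pv,"knob",Kn)
def pol(X): d=(X-Pv)[:2]; return np.hypot(*d).round(4),np.arctan2(d[1],d[0]).round(3)
print(pol(Kn),"red",pol(ray(m,red[0][0],.12)),"yel",pol(ray(m,y[0][0],.122)))
for c,s in W: print("W",c.round(1),s,pol(ray(m,c,.118)))
E
```

```text
knob [317.1 166.6] [300 150  34  34 869]
coil/red/yellow
red [237.4 137.8] [234 134   8   9  60]
yel [315.6 134.7] [312 127   8  14  84]
pivot [ 0.64657442 -0.00974946  0.137     ] knob [0.61397029 0.09275537 0.157     ]
(np.float64(0.1076), np.float64(1.879)) red (np.float64(0.1501), np.float64(2.402)) yel (np.float64(0.1329), np.float64(1.867))
W [194.5 149.6] [190 140  14  27 210] (np.float64(0.1676), np.float64(2.665))
W [216.1 153.4] [212 149  10  10  56] (np.float64(0.1503), np.float64(2.582))
W [297.9 160.7] [296 155   4  16  43] (np.float64(0.108), np.float64(2.018))
W [270.8 169.5] [264 162  13  17 130] (np.float64(0.1069), np.float64(2.288))
W [198.4 171.5] [194 167  10  10  64] (np.float64(0.151), np.float64(2.758))
W [254.6 178.2] [247 171  15  16 127] (np.float64(0.107), np.float64(2.465))
W [240.  189.2] [233 182  15  15 123] (np.float64(0.1076), np.float64(2.644))
W [228.2 202.5] [221 196  16  14 119] (np.float64(0.108), np.float64(2.822))
W [213.7 217.8] [209 214  11   8  47] (np.float64(0.1135), np.float64(3.027))
W [194.5 222. ] [190 218  14   7  56] (np.float64(0.1312), np.float64(3.125))
```

View pics/w1c.png

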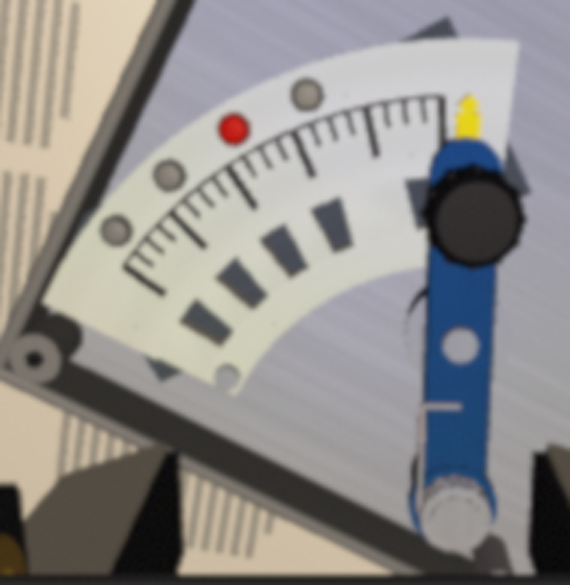

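Relative to the arm's direction (1.873 rad), the red plug is at +0.525 rad. The windows are at about +0.41, +0.58, +0.76 and +0.94, so the plate has shifted by about +0.055. The target is the second window, near 0.58 rad. Next I move above the knob.

```bash
python3 - <<'E'
from h import *
print(go([.6125,.0945,.185],1.873))
E
```

```text
(array([0.0282, 0.0336, 0.1127]), array([-0.002,  0.002,  0.001]))
```

arm_command(
  moves=[
    [[0.01,0.012,0.03],[0,0,0],0.055],
    [[0.02,0.024,0.06],[0,0,0],0.055],
    [[0.028,0.034,0.09],[0,0,0],0.055],
    [[0.028,0.034,0.113],[0,0,0],0.055],
    [[0.028,0.034,0.113],[0,0,0],0.055],
  ],
)

```text
time: 2.2
tool_pos: [0.6066, 0.1013, 0.1837]
tool_rot: [-3.134, -0.002, 1.879]
contact_force: [-0.6, -0.3, 0.2]
opening: 0.0546
grip_force: 0.0
```

```bash
python3 - <<'E'
from h import *
m,im=shoot("wrist","w2")
print(robot.observe()["tool_pos"],robot.observe()["tool_rot"],robot.observe()["contact_force"],go([.6125,.0945,.132],1.873))
s=robot.observe()["tool_pos"]
X=lambda p:(m["R"]@p+m["t"])
for dz in(0,-.03):
    p=X(s+[0,0,dz]);print("tcp px",p[0]/p[2]*m["fx"]+m["cx"],p[1]/p[2]*m["fy"]+m["cy"])
E
```

```text
[0.60783251 0.10113084 0.18622061] [-3.13770298e+00 -1.05685810e-03  1.87913345e+00] [-0.69165377  0.32489173  1.05138913] (array([-0.0078,  0.0026,  0.0542]), array([-0.004, -0.001,  0.006]))
tcp px 280.7686128532597 266.1523360780292
tcp px 280.81433427499564 243.3524204528246
```

View pics/w2.png

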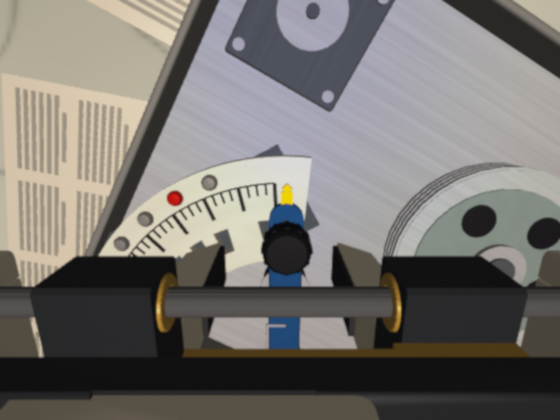

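In this view the knob is centred at about (287,247), while the tool axis at knob height projects to (281,243). The knob is therefore slightly to the right, and I'll compute the correction.

```bash
python3 - <<'E'
from h import *
m=robot.camera_model("wrist")
k=ray(m,(287,247),.157);print(k,robot.observe()["tool_pos"],go([k[0],k[1],.132],1.873))
E
```

```text
[0.6136445  0.09912749 0.157     ] [0.60783251 0.10113084 0.18622061] (array([-0.0037,  0.0051,  0.0542]), array([-0.004, -0.001,  0.006]))
```

arm_command(
  moves=[
    [[-0.004,0.0045,0.01],[0,0,0],0.055],
    [[-0.004,0.0045,0.022],[0,0,0],0.055],
    [[-0.004,0.0045,0.034],[0,0,0],0.055],
    [[-0.004,0.0045,0.046],[0,0,0],0.055],
    [[-0.004,0.0045,0.053],[0,0,0],0.055],
  ],
)

```text
time: 2.75
tool_pos: [0.6137, 0.0984, 0.1331]
tool_rot: [-3.14, -0.001, 1.879]
contact_force: [-1.0, -0.0, 0.1]
opening: 0.0547
grip_force: 0.0
```

arm_command(
  moves=[
    [[0,0,0],[0,0,0],0.04],
    [[0,0,0],[0,0,0],0.036],
    [[0,0,0],[0,0,0],0.033],
    [[0,0,0],[0,0,0],0.03],
    [[0,0,0],[0,0,0],0.03],
  ],
  squeeze=10,
)

```text
time: 3.25
tool_pos: [0.6132, 0.0981, 0.1352]
tool_rot: [-3.139, 0.0, 1.879]
contact_force: [-6.8, -1.6, 4.2]
opening: 0.0299
grip_force: 3.2
```

arm_command(
  moves=[
    [[0,-0.001,0],[0,0,0],0.02],
    [[0,-0.001,0],[0,0,0],0.02],
    [[0,-0.001,0],[0,0,0],0.02],
    [[0,-0.001,0],[0,0,0],0.02],
    [[0,-0.001,0],[0,0,0],0.02],
  ],
  squeeze=40,
)

```text
time: 3.75
tool_pos: [0.613, 0.098, 0.1352]
tool_rot: [-3.141, 0.0, 1.879]
contact_force: [-4.4, -1.4, 5.3]
opening: 0.0293
grip_force: 40.0
```

```bash
python3 - <<'E'
from h import *
s=robot.observe();print(s["tool_pos"],s["contact_force"],s["torque"],s["grip_force"],s["opening"])
E
```

```text
[0.61296072 0.09804185 0.13524845] [-4.43048722 -1.37183365  5.27632381] [-0.3977068   1.08215757 -0.00426604] 40.00126004219055 0.02933973915838414
```

arm_command(
  moves=[
    [[0,-0.001,-0.002],[0,0,0],0.02],
    [[0,-0.001,-0.004],[0,0,0],0.02],
    [[0,-0.001,-0.006],[0,0,0],0.02],
    [[0,-0.001,-0.008],[0,0,0],0.02],
    [[0,-0.001,-0.009],[0,0,0],0.02],
  ],
)

```text
time: 4.25
tool_pos: [0.6125, 0.0979, 0.1431]
tool_rot: [-3.141, -0.0, 1.879]
contact_force: [4.0, -0.2, -13.4]
opening: 0.0293
grip_force: 40.0
```

arm_command(
  moves=[
    [[0,0,0],[0,0,0],0.02],
    [[0,0,0],[0,0,0],0.02],
    [[0,0,0],[0,0,0],0.02],
    [[0,0,0],[0,0,0],0.02],
    [[0,0,0],[0,0,0],0.02],
  ],
)

```text
time: 4.75
tool_pos: [0.6125, 0.0979, 0.1436]
tool_rot: [3.141, -0.0, 1.879]
contact_force: [4.4, -0.9, -12.5]
opening: 0.029
grip_force: 40.0
```

```bash
python3 - <<'E'
from h import *
m,_=shoot("wrist","w3")
s=robot.observe();print(s["tool_pos"],s["contact_force"],s["torque"],s["grip_force"],s["opening"])
E
```

```text
[0.61251204 0.09793836 0.14368368] [  3.68858729   0.60250314 -12.82455795] [-0.07970536 -0.71246524  0.05866767] 39.99721348285675 0.029302823169848217
```

View pics/w3.png

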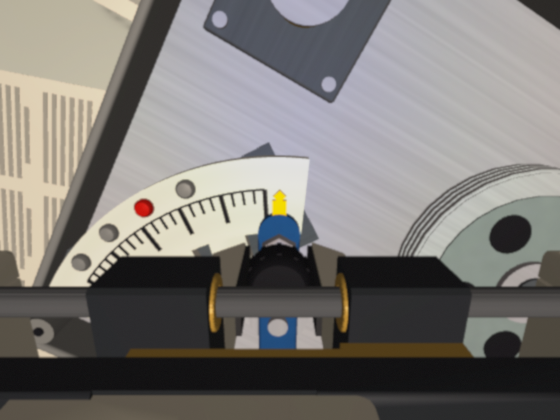

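The yellow pointer still stands at the first scale line, at (279,203), and the knob is held at about (280,268). The force reading of −12.8 N in z means roughly 9 mm of lift. I'll work out the swing rows about the pivot.

```bash
cat >> h.py <<'E'
PV=np.array([.645,-.0098]); T0=np.array([.6125,.0979]); Y0=1.879
def swing(th0,ths):
    y0=Y0+th0; R=Ro.from_euler("xyz",[np.pi,0,y0]); f=lambda t:PV+Ro.from_euler("z",t).as_matrix()[:2,:2]@(T0-PV)
    for t in ths: print(round(t,3),np.round(R.inv().apply([*(f(t)-f(th0)),0])[:2],4),round(-(t-th0),4))
E
python3 - <<'E'
from h import *
swing(0,[.06,.12,.18,.24,.30]); swing(.30,[.36,.42,.48,.53,.56])
E
```

```text
0.06 [-0.0001 -0.0067] -0.06
0.12 [-0.0006 -0.0135] -0.12
0.18 [-0.0015 -0.0202] -0.18
0.24 [-0.0028 -0.0268] -0.24
0.3 [-0.0045 -0.0333] -0.3
0.36 [-0.0001 -0.0067] -0.06
0.42 [-0.0006 -0.0135] -0.12
0.48 [-0.0015 -0.0202] -0.18
0.53 [-0.0026 -0.0257] -0.23
0.56 [-0.0033 -0.029 ] -0.26
```

arm_command(
  moves=[
    [[0,-0.007,0],[0,0,-0.06],0.02],
    [[-0.0005,-0.0135,0],[0,0,-0.12],0.02],
    [[-0.0015,-0.02,0],[0,0,-0.18],0.02],
    [[-0.003,-0.027,0],[0,0,-0.24],0.02],
    [[-0.0045,-0.0335,0],[0,0,-0.3],0.02],
  ],
)

```text
time: 5.3
tool_pos: [0.5827, 0.0838, 0.1442]
tool_rot: [3.139, 0.001, 2.181]
contact_force: [8.3, 1.5, -12.9]
opening: 0.0288
grip_force: 40.0
```

```bash
python3 - <<'E'
from h import *
s=robot.observe();print(s["tool_pos"],s["tool_rot"],s["contact_force"],s["torque"],s["grip_force"],s["opening"])
d=s["tool_pos"][:2]-PV;d0=T0-PV;print(np.arctan2(d[1],d[0])-np.arctan2(d0[1],d0[0]),np.hypot(*d),np.hypot(*d0))
E
```

```text
[0.5827111  0.08379106 0.14419583] [3.13872540e+00 8.79391204e-04 2.18103748e+00] [  8.31997329   1.50782314 -12.94472543] [ 0.10159463 -1.27258468 -0.1018818 ] 39.99747455120087 0.0288368400172054
0.2941499560610241 0.11242416370347469 0.1124968444001875
```

arm_command(
  moves=[
    [[0,-0.007,0],[0,0,-0.06],0.02],
    [[-0.0005,-0.0135,0],[0,0,-0.12],0.02],
    [[-0.0015,-0.02,0],[0,0,-0.18],0.02],
    [[-0.0026,-0.0257,0],[0,0,-0.23],0.02],
    [[-0.0033,-0.029,0],[0,0,-0.26],0.02],
  ],
)

```text
time: 5.8
tool_pos: [0.5611, 0.0649, 0.1445]
tool_rot: [3.138, 0.002, 2.44]
contact_force: [8.0, 3.0, -13.7]
opening: 0.0289
grip_force: 40.0
```

arm_command(
  moves=[
    [[0,0,0],[0,0,0],0.02],
    [[0,0,0],[0,0,0],0.02],
    [[0,0,0],[0,0,0],0.02],
    [[0,0,0],[0,0,0],0.02],
    [[0,0,0],[0,0,0],0.02],
  ],
)

```text
time: 6.3
tool_pos: [0.5612, 0.065, 0.1445]
tool_rot: [3.138, 0.002, 2.438]
contact_force: [7.0, 2.7, -13.8]
opening: 0.0289
grip_force: 40.0
```

```bash
python3 - <<'E'
from h import *
s=robot.observe();print(s["tool_pos"],s["tool_rot"],s["contact_force"],s["torque"],s["grip_force"],s["opening"])
d=s["tool_pos"][:2]-PV;d0=T0-PV;print(np.arctan2(d[1],d[0])-np.arctan2(d0[1],d0[0]),np.hypot(*d),np.hypot(*d0))
m,im=shoot("wrist","w4")
hsv=cv2.cvtColor(im,cv2.COLOR_BGR2HSV)
E
```

```text
[0.56124948 0.06498351 0.14445666] [3.13818072e+00 1.69800146e-03 2.43830599e+00] [  6.96330998   2.65204604 -13.80359364] [ 0.38543556 -1.12243936 -0.09252866] 39.997161626815796 0.028877478309276932
0.5488255322020481 0.11227966322207271 0.1124968444001875
```

View pics/w4.png

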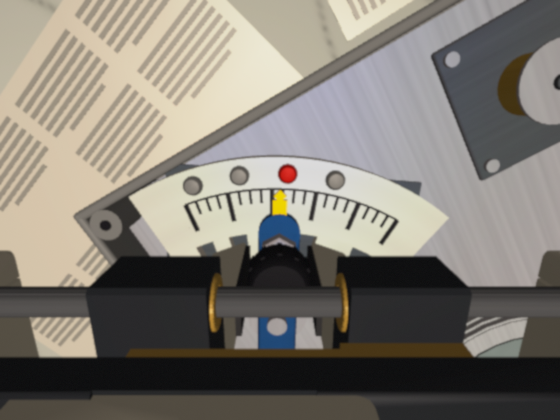

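The pointer tip is at (280,195), next to the red plug at (288,174). The long scale line of the second window is at about (272,200), so it needs roughly +0.03 rad more. I'll measure the line columns.

```bash
python3 - <<'E'
from h import *
im=cv2.imread("pics/w4.png").astype(float);m=robot.camera_model("wrist")
g=im.mean(2);hsv=cv2.cvtColor(im.astype(np.uint8),cv2.COLOR_BGR2HSV)
yel=(hsv[...,1]>130)&(abs(hsv[...,0].astype(int)-28)<6)
for r in range(192,214,3):
    ln=[]
    for a,b in((262,278),(306,324)):
        w=np.clip(175-g[r,a:b],0,None)*~yel[r,a:b];ln.append(round((w*np.arange(a,b)).sum()/max(w.sum(),1),1))
    yy=np.where(yel[r,260:300])[0]+260
    t=lambda u,z:(lambda d:np.arctan2(d[1],d[0]))((ray(m,(u,r),z)[:2]-PV))
    print(r,ln,yy.mean() if len(yy) else None,[round(t(u,.118)-(t(yy.mean(),.122) if len(yy) else 0),4) for u in ln],g[r,264:278].astype(int) if r in(198,207) else "")
E
```

```text
192 [np.float64(271.4), np.float64(315.2)] 279.5 [np.float64(0.0315), np.float64(-0.1394)] 
195 [np.float64(270.5), np.float64(315.3)] 279.0 [np.float64(0.0336), np.float64(-0.1438)] 
198 [np.float64(271.1), np.float64(314.7)] 279.5 [np.float64(0.0337), np.float64(-0.1416)] [216 216 216 216 210 177 101  51  55  86 137 174 169 155]
201 [np.float64(268.8), np.float64(314.0)] 279.0 [np.float64(0.0417), np.float64(-0.143)] 
204 [np.float64(270.6), np.float64(314.1)] 279.0 [np.float64(0.0348), np.float64(-0.1456)] 
207 [np.float64(270.6), np.float64(313.3)] 279.0 [np.float64(0.0353), np.float64(-0.1446)] [212 212 212 213 207 177 111  75 113 144 149 149 149 149]
210 [np.float64(270.6), np.float64(312.3)] 279.0 [np.float64(0.0359), np.float64(-0.1427)] 
213 [np.float64(270.3), np.float64(311.7)] 279.0 [np.float64(0.0378), np.float64(-0.1424)]
```

arm_command(
  moves=[
    [[0,-0.001,0],[0,0,-0.01],0.02],
    [[0,-0.0022,0],[0,0,-0.02],0.02],
    [[0,-0.0036,0],[0,0,-0.032],0.02],
    [[0,-0.0036,0.001],[0,0,-0.032],0.02],
    [[0,-0.0036,0.002],[0,0,-0.032],0.02],
  ],
)

```text
time: 6.85
tool_pos: [0.559, 0.0623, 0.1426]
tool_rot: [3.138, 0.002, 2.47]
contact_force: [7.4, 3.2, -12.4]
opening: 0.0291
grip_force: 40.0
```

arm_command(
  moves=[
    [[0,0,0],[0,0,0],0.02],
    [[0,0,0.0004],[0,0,0],0.02],
    [[0,0,0.0008],[0,0,0],0.02],
    [[0,0,0.001],[0,0,0],0.02],
    [[0,0,0.001],[0,0,0],0.02],
  ],
)

```text
time: 7.35
tool_pos: [0.559, 0.0624, 0.1417]
tool_rot: [3.138, 0.002, 2.47]
contact_force: [7.4, 3.3, -11.9]
opening: 0.0293
grip_force: 40.0
```

```bash
cat > st.py <<'E'
from h import *
s=robot.observe();d=s["tool_pos"][:2]-PV;d0=T0-PV;a=np.arctan2(d[1],d[0]);F=s["contact_force"]
print("z",s["tool_pos"][2].round(4),"th",(a-np.arctan2(d0[1],d0[0])).round(4),"yaw th",round(s["tool_rot"][2]-Y0,4),"F",F.round(1),"Ft",round(F[:2]@[-np.sin(a),np.cos(a)],1),"Fr",round(F[:2]@[np.cos(a),np.sin(a)],1),"open",s["opening"])
E
python3 st.py
```

```text
z 0.1417 th 0.5793 yaw th 0.5913 F [  7.4   3.3 -11.9] Ft -7.3 Fr -3.6 open 0.02925865305418407
```

arm_command(
  moves=[
    [[0,0,0.0002],[0,0,0],0.02],
    [[0,0,0.0004],[0,0,0],0.02],
    [[0,0,0.0006],[0,0,0],0.02],
    [[0,0,0.0008],[0,0,0],0.02],
    [[0,0,0.0008],[0,0,0],0.02],
  ],
)

```text
time: 7.85
tool_pos: [0.5591, 0.0624, 0.141]
tool_rot: [3.138, 0.002, 2.47]
contact_force: [7.8, 3.3, -11.1]
opening: 0.0293
grip_force: 40.0
```

arm_command(
  moves=[
    [[0,0,0.0002],[0,0,0],0.02],
    [[0,0,0.0004],[0,0,0],0.02],
    [[0,0,0.0006],[0,0,0],0.02],
    [[0,0,0.0006],[0,0,0],0.02],
    [[0,0,0.0006],[0,0,0],0.02],
  ],
)

```text
time: 8.35
tool_pos: [0.5591, 0.0624, 0.1405]
tool_rot: [3.138, 0.002, 2.47]
contact_force: [6.7, 4.2, -11.0]
opening: 0.0293
grip_force: 40.0
```

arm_command(
  moves=[
    [[0,0,0.0002],[0,0,0],0.02],
    [[0,0,0.0004],[0,0,0],0.02],
    [[0,0,0.0006],[0,0,0],0.02],
    [[0,0,0.0006],[0,0,0],0.02],
    [[0,0,0.0006],[0,0,0],0.02],
  ],
)

```text
time: 8.85
tool_pos: [0.5591, 0.0624, 0.1399]
tool_rot: [3.138, 0.002, 2.47]
contact_force: [7.1, 3.4, -10.7]
opening: 0.0292
grip_force: 40.0
```

arm_command(
  moves=[
    [[0,0,0.0002],[0,0,0],0.02],
    [[0,0,0.0004],[0,0,0],0.02],
    [[0,0,0.0006],[0,0,0],0.02],
    [[0,0,0.0006],[0,0,0],0.02],
    [[0,0,0.0006],[0,0,0],0.02],
  ],
)

```text
time: 9.35
tool_pos: [0.5591, 0.0624, 0.1394]
tool_rot: [3.138, 0.002, 2.47]
contact_force: [6.9, 3.6, -9.3]
opening: 0.0292
grip_force: 40.0
```

arm_command(
  moves=[
    [[0,0,0.0002],[0,0,0],0.02],
    [[0,0,0.0004],[0,0,0],0.02],
    [[0,0,0.0006],[0,0,0],0.02],
    [[0,0,0.0006],[0,0,0],0.02],
    [[0,0,0.0006],[0,0,0],0.02],
  ],
)

```text
time: 9.85
tool_pos: [0.5591, 0.0625, 0.1389]
tool_rot: [3.137, 0.002, 2.47]
contact_force: [7.0, 4.0, -10.1]
opening: 0.0291
grip_force: 40.0
```

```bash
python3 st.py
```

```text
z 0.1389 th 0.578 yaw th 0.5912 F [  7.    4.  -10.1] Ft -7.6 Fr -2.8 open 0.029099134118102197
```

arm_command(
  moves=[
    [[0,0,0.0002],[0,0,0],0.02],
    [[0,0,0.0004],[0,0,0],0.02],
    [[0,0,0.0006],[0,0,0],0.02],
    [[0,0,0.0008],[0,0,0],0.02],
    [[0,0,0.001],[0,0,0],0.02],
  ],
)

```text
time: 10.35
tool_pos: [0.5592, 0.0625, 0.138]
tool_rot: [3.137, 0.002, 2.47]
contact_force: [6.6, 2.7, -8.7]
opening: 0.0294
grip_force: 40.0
```

arm_command(
  moves=[
    [[0,0,0.0002],[0,0,0],0.02],
    [[0,0,0.0004],[0,0,0],0.02],
    [[0,0,0.0006],[0,0,0],0.02],
    [[0,0,0.0008],[0,0,0],0.02],
    [[0,0,0.0008],[0,0,0],0.02],
  ],
)

```text
time: 10.85
tool_pos: [0.5592, 0.0625, 0.1373]
tool_rot: [3.137, 0.002, 2.47]
contact_force: [5.7, 3.5, -8.8]
opening: 0.0288
grip_force: 40.0
```

```bash
python3 st.py
```

```text
z 0.1373 th 0.5777 yaw th 0.5913 F [ 5.7  3.5 -8.8] Ft -6.3 Fr -2.1 open 0.028817188359932706
```

arm_command(
  moves=[
    [[0,0,0.0002],[0,0,0],0.02],
    [[0,0,0.0004],[0,0,0],0.02],
    [[0,0,0.0006],[0,0,0],0.02],
    [[0,0,0.0008],[0,0,0],0.02],
    [[0,0,0.001],[0,0,0],0.02],
  ],
)

```text
time: 11.35
tool_pos: [0.5592, 0.0625, 0.1364]
tool_rot: [3.137, 0.002, 2.47]
contact_force: [6.1, 3.6, -7.7]
opening: 0.0293
grip_force: 40.0
```

arm_command(
  moves=[
    [[0,0,0.0002],[0,0,0],0.02],
    [[0,0,0.0004],[0,0,0],0.02],
    [[0,0,0.0006],[0,0,0],0.02],
    [[0,0,0.0008],[0,0,0],0.02],
    [[0,0,0.0008],[0,0,0],0.02],
  ],
)

```text
time: 11.85
tool_pos: [0.5592, 0.0625, 0.1356]
tool_rot: [3.137, 0.003, 2.47]
contact_force: [4.5, 4.1, -7.2]
opening: 0.0293
grip_force: 40.0
```

```bash
python3 st.py
```

```text
z 0.1356 th 0.5772 yaw th 0.5912 F [ 4.5  4.1 -7.2] Ft -6.0 Fr -0.8 open 0.029327557719632167
```

arm_command(
  moves=[
    [[0,0,0.0002],[0,0,0],0.02],
    [[0,0,0.0004],[0,0,0],0.02],
    [[0,0,0.0006],[0,0,0],0.02],
    [[0,0,0.0008],[0,0,0],0.02],
    [[0,0,0.0008],[0,0,0],0.02],
  ],
)

```text
time: 12.35
tool_pos: [0.5594, 0.0627, 0.1354]
tool_rot: [3.137, 0.003, 2.47]
contact_force: [5.3, 5.3, -4.8]
opening: 0.0291
grip_force: 40.0
```

arm_command(
  moves=[
    [[0,0,0.0002],[0,0,0],0.02],
    [[0,0,0.0004],[0,0,0],0.02],
    [[0,0,0.0006],[0,0,0],0.02],
    [[0,0,0.0006],[0,0,0],0.02],
    [[0,0,0.0006],[0,0,0],0.02],
  ],
)

```text
time: 12.85
tool_pos: [0.5595, 0.0627, 0.1353]
tool_rot: [3.136, 0.003, 2.47]
contact_force: [4.1, 5.1, -1.2]
opening: 0.0292
grip_force: 40.0
```

```bash
python3 st.py
```

```text
z 0.1353 th 0.5741 yaw th 0.5912 F [ 4.1  5.1 -1.2] Ft -6.5 Fr 0.2 open 0.029175665432844042
```

The pin has bottomed at z 0.1353, the same height as at the start. Next I let the arm lean on the pin.

arm_command(
  moves=[
    [[0,0.0002,0],[0,0,0.002],0.02],
    [[0,0.0004,0],[0,0,0.004],0.02],
    [[0,0.0006,0],[0,0,0.006],0.02],
    [[0,0.0008,0],[0,0,0.007],0.02],
    [[0,0.0008,0],[0,0,0.007],0.02],
  ],
)

```text
time: 13.35
tool_pos: [0.5597, 0.0629, 0.1352]
tool_rot: [3.137, 0.003, 2.464]
contact_force: [2.3, 5.4, 6.8]
opening: 0.0286
grip_force: 40.0
```

```bash
python3 st.py
```

```text
z 0.1352 th 0.5722 yaw th 0.5847 F [2.3 5.4 6.8] Ft -5.6 Fr 1.8 open 0.028636055058947438
```

arm_command(
  moves=[
    [[0,0.0003,-0.0002],[0,0,0.002],0.02],
    [[0,0.0006,-0.0003],[0,0,0.003],0.02],
    [[0,0.0009,-0.0004],[0,0,0.005],0.02],
    [[0,0.0012,-0.0004],[0,0,0.006],0.02],
    [[0,0.0012,-0.0004],[0,0,0.006],0.02],
  ],
)

```text
time: 13.85
tool_pos: [0.5598, 0.0631, 0.1352]
tool_rot: [3.139, 0.003, 2.458]
contact_force: [-0.1, 3.0, 5.4]
opening: 0.0293
grip_force: 40.0
```

```bash
python3 st.py
```

```text
z 0.1352 th 0.57 yaw th 0.5788 F [-0.1  3.   5.4] Ft -2.3 Fr 2.0 open 0.02932837867967813
```

arm_command(
  moves=[
    [[0,0.0002,-0.0002],[0,0,0.001],0.02],
    [[0,0.0004,-0.0003],[0,0,0.002],0.02],
    [[0,0.0006,-0.0003],[0,0,0.003],0.02],
    [[0,0.0006,-0.0003],[0,0,0.003],0.02],
    [[0,0.0006,-0.0003],[0,0,0.003],0.02],
  ],
)

```text
time: 14.35
tool_pos: [0.5598, 0.0632, 0.1352]
tool_rot: [3.14, 0.002, 2.455]
contact_force: [-0.6, 0.3, 7.5]
opening: 0.029
grip_force: 40.0
```

```bash
python3 st.py
```

```text
z 0.1352 th 0.5691 yaw th 0.5759 F [-0.6  0.3  7.5] Ft 0.1 Fr 0.7 open 0.029043176337537162
```

The tangential force is now zero, so the arm leans on the pin by itself. I'll open the fingers gently, then rise.

arm_command(
  moves=[
    [[0,0,0],[0,0,0],0.03],
    [[0,0,0],[0,0,0],0.034],
    [[0,0,0],[0,0,0],0.04],
    [[0,0,0],[0,0,0],0.047],
    [[0,0,0],[0,0,0],0.054],
  ],
  squeeze=10,
)

```text
time: 14.85
tool_pos: [0.5591, 0.0634, 0.133]
tool_rot: [-3.141, -0.001, 2.455]
contact_force: [-0.4, 0.1, 1.0]
opening: 0.0505
grip_force: 0.0
```

arm_command(
  moves=[
    [[0,0,-0.003],[0,0,0],0.054],
    [[0,0,-0.012],[0,0,0],0.054],
    [[0,0,-0.03],[0,0,0],0.054],
    [[0,0,-0.06],[0,0,0],0.054],
    [[0,0,-0.09],[0,0,0],0.054],
  ],
)

```text
time: 15.35
tool_pos: [0.5591, 0.0635, 0.2247]
tool_rot: [-3.141, -0.0, 2.455]
contact_force: [-0.1, -0.5, -1.0]
opening: 0.0539
grip_force: 0.0
```

arm_command(
  moves=[
    [[0,0,-0.03],[0,0,0],0.054],
    [[0,0,-0.06],[0,0,0],0.054],
    [[0,0,-0.08],[0,0,0],0.054],
    [[0,0,-0.08],[0,0,0],0.054],
    [[0,0,-0.08],[0,0,0],0.054],
  ],
)

```text
time: 15.85
tool_pos: [0.5591, 0.0635, 0.3032]
tool_rot: [3.141, 0.0, 2.455]
contact_force: [-0.1, 0.6, -0.3]
opening: 0.0541
grip_force: 0.0
```

```bash
python3 - <<'E'
from h import *
m,im=shoot("wrist","w5")
hsv=cv2.cvtColor(im,cv2.COLOR_BGR2HSV)
E
```

```text
(no output)
```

View pics/w5.png

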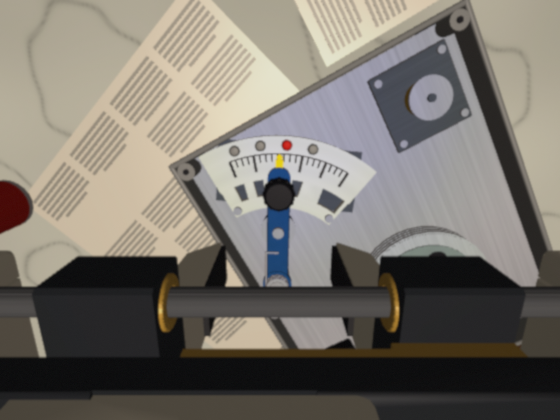

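The arm stays put: the pointer tip is at (279,158), by the red plug at (287,145), and the knob is free at (279,194). The gripper is clear, so I'm handing in.

```bash
python3 -c "
from cell import robot
print(robot.hand_in())"
```

```text
the job is handed in; nothing more can be done
None
```

I parked the idler arm in the window nearest the red plug (30°), with the pin fully down and the arm leaning on it before I let go, and handed the job in; the hand-in returned no verdict.

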